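# Feel along the lathe's tool rest for nicks

### The arm

A 6-joint arm with a two-finger parallel gripper is mounted at the origin on the work surface. World frame = base frame: x ahead of the robot, y to its left, z up, the work surface at z = 0. Lengths are in m, angles in rad, forces in N, time in s.
With the tool pointing down it reaches from about 0.325 to 0.85 m from the base axis. Payload 4.4 kg.
Tool frame: the origin (TCP) lies between the finger pads, 19 mm behind the fingertips; this is the grasp point; z points along the fingers, y is the line along which they close (so a half turn about z gives the same grasp; the last joint's range is limited). The gripper opens to 94 mm and grips with 3 to 60 N. Pads are 16 mm wide; open, the fingers measure 119 mm over their backs; the gripper's body (75 mm by 177 mm) begins 78 mm behind the grasp point.
Start: joints at [0.996, 0.207, 1.542, -0, 1.393, -0.15], TCP at [0.237, 0.524, 0.224] pointing down, gripper open.
Joint ranges: [-2.73, 2.73], [-0.86, 2.22], [0.23, 2.46], [-1.11, 4.25], [0.08, 2.63], [-2.82, 2.82]. Speed limits (rad/s): [2.79, 2.79, 3.14, 3.14, 3.14, 3.14].

### API

Orientations are given as a unit quaternion [w, x, y, z].
In Python, from workcell import * gives the robot as it stands.
- The arm moves only by the tool jog_arm, never from a script. Its argument "targets" is a list of rows, each a list of 2 entries, a list of its own where there are three numbers: the shift along the tool's x, y, z in units of 40 mm (1.0 is 40 mm), then the turn, a rotation vector about the tool's x, y, z in units of 6 degrees (1.0 is 6 degrees). A call has 1 to 12 rows; each row is the pose to reach, as a shift and turn from the pose commanded when the call began, along the tool's axes at that moment; what a row does not reach only later rows make up. A row lasts 1/12 s, in which the tool goes at most 41.7 mm and 7.16 degrees, less where a joint would pass 70% of its speed; a pose out of reach is approached as far as the arm can. A call with a gripper value outside its range is refused whole. "gripper" is the opening, from 0 (shut) to 1 (fully open), set as the call begins (left out, the last holds). The fingers move at their own pace and stop on an object; "squeeze" is the grip in N (left out, the last holds). Time passes only in rows, so rows that repeat a pose let the fingers close. It gives the time, the measured TCP pose, the force, the opening and the grip force at its end, in the units of the state.
- get_obs(): the state, without advancing time (a new reading comes with each control period).
- get_image(name): name is "scene" or "top" or "wrist"; returns the picture (400x640x3 uint8, red, green, blue); there is no depth.
- camera_info(name): a dict with "mtx" (3x3 intrinsics, pixels), "dist" ([k1, k2, p1, p2, k3] as OpenCV has them; the pictures are not rectified), "xyz" and "attitude" of the camera in the world; the wrist camera has in their place "tool_from_camera" (4x4, takes a point from camera to tool coordinates, whose origin is the TCP and whose axes are the flange's). Camera axes: x right, y down, z forward; pixel columns grow to the right and rows downward; lengths in m; the calibration is good to about 2 mm. A picture is of the moment at which its call begins: read the wrist's pose just before it. camera_info takes no time and is no camera call.
- finish_job(): hands the job in; it is judged then, once.
The state is a dict: "time_s": time; "joint_pos": joint angles; "qvel": joint speeds; "tau": joint torques, N m; "ee_pos": TCP position; "ee_rot": TCP orientation; "wrist_force": force on the tool from outside, world axes, zero at the start; "moment": the same for the moment, N m; "grip_width": finger opening in m; "grasp_force": force on a finger pad.
Only numpy, scipy, OpenCV 4.12 (cv2) and the standard library are available. Lean on these libraries where they do the work, as an engineer would, in place of code of your own. Each camera call takes 0.05 s, during which the arm holds its last target. There are 200 camera calls.

### The job

Check the small lathe's steel tool rest for nicks: slide your fingertips along the top of the bar in a stroke from its headstock end (motor side) to its tailstock end, in light touch all the way, never pushing the sprung bar down to its stop. Then lift clear so that the bar springs back up. Grip nothing, do not turn the wooden spindle or knock the rest askew, and leave the gouge, the tub and the finial where they are.

Things in the scene. Friction and masses are not known exactly. Their poses are not given: they have to be found in the camera images.
- lathe: Small grey wood lathe fixed to the bench. Origin on the bench under the middle of the spindle axis (100 mm up). y runs along the axis to the headstock (76 x 85 mm, 140 high, centred at y +175 mm, black pulley beyond), -y to the tailstock (66 x 65 mm, 132 high, at y -170 mm); -x is the front with the tool rest, centred 60 mm before the axis. Motor, 135 mm high, at x +190, y +170 mm.
- rest (a joint): How far the tool-rest bar is pressed down, in m: 0 fully up, 0.010 on its stop. The bar is straight polished steel, level, 200 mm long, 12 mm wide, its flat top 118 mm above the bench when up; it rides as a whole on a sprung post: about 1 N starts it moving down, each further mm takes 1 N more; it springs back up when released.
- rest_mid (a point): Middle of the top face of the tool-rest bar (moves down with it). z up, y along the bar towards its headstock end, x across the bar towards the spindle.
- rest_head_end (a point): Centre of the top edge at the bar's headstock end, 100 mm from the middle: the stroke starts here. Same axes as rest_mid.
- rest_tail_end (a point): Centre of the top edge at the bar's tailstock end, 100 mm from the middle: the stroke finishes here. Same axes as rest_mid.
- swivel (a joint): Angle of the clamped tool-rest base about the vertical, rad: 0 when the bar is parallel to the spindle, positive anticlockwise seen from above. Clamped stiffly (4 N m to turn); it is at a different angle in each start.
- spindle (a joint): Turn of the wooden spindle about the lathe axis, rad, 0 at the start. A beaded spindle up to 26 mm thick between the centres, its top 113 mm above the bench (5 mm below the rest's top), its axis 60 mm behind the bar's middle; it turns easily when touched.
- gouge: Turning gouge lying loose on the bench in front of the lathe, 220 mm long, 24 mm thick, dark wooden handle to its -x, steel blade to its +x; origin on the bench under the blade's root. Leave alone.
- tub: Loose white plastic tub, 96 mm across, 85 mm high, standing on the bench; origin under its centre. Leave alone.
- finial: Loose turned wooden finial, 44 mm across the foot, 80 mm high, standing on the bench; origin under its centre. Leave alone.

How it is judged:
On the way, in this order (a step that is already met when the one before it is completed fails the run):
1. fingertips touch the bar lightly at the headstock end (tool point within 10 mm of that place along the bar, or at either end up to 10 mm past it; bar pressed at least 0.4 mm) (value of joint rest above 0.0004 m and y of the grasp point in the frame of rest_mid between 0.074 and 0.11 m and x of the grasp point in the frame of rest_mid between -0.03 and 0.03 m and z of the grasp point in the frame of rest_mid between 0 and 0.05 m), for 0.02 s.
2. fingertips touch the bar lightly about 44 mm along (tool point within 10 mm of that place along the bar, or at either end up to 10 mm past it; bar pressed at least 0.4 mm) (value of joint rest above 0.0004 m and y of the grasp point in the frame of rest_mid between 0.046 and 0.066 m and x of the grasp point in the frame of rest_mid between -0.03 and 0.03 m and z of the grasp point in the frame of rest_mid between 0 and 0.05 m), for 0.02 s.
3. fingertips touch the bar lightly about 72 mm along (tool point within 10 mm of that place along the bar, or at either end up to 10 mm past it; bar pressed at least 0.4 mm) (value of joint rest above 0.0004 m and y of the grasp point in the frame of rest_mid between 0.018 and 0.038 m and x of the grasp point in the frame of rest_mid between -0.03 and 0.03 m and z of the grasp point in the frame of rest_mid between 0 and 0.05 m), for 0.02 s.
4. fingertips touch the bar lightly at the middle (tool point within 10 mm of that place along the bar, or at either end up to 10 mm past it; bar pressed at least 0.4 mm) (value of joint rest above 0.0004 m and y of the grasp point in the frame of rest_mid between -0.01 and 0.01 m and x of the grasp point in the frame of rest_mid between -0.03 and 0.03 m and z of the grasp point in the frame of rest_mid between 0 and 0.05 m), for 0.02 s.
5. fingertips touch the bar lightly about 128 mm along (tool point within 10 mm of that place along the bar, or at either end up to 10 mm past it; bar pressed at least 0.4 mm) (value of joint rest above 0.0004 m and y of the grasp point in the frame of rest_mid between -0.038 and -0.018 m and x of the grasp point in the frame of rest_mid between -0.03 and 0.03 m and z of the grasp point in the frame of rest_mid between 0 and 0.05 m), for 0.02 s.
6. fingertips touch the bar lightly about 156 mm along (tool point within 10 mm of that place along the bar, or at either end up to 10 mm past it; bar pressed at least 0.4 mm) (value of joint rest above 0.0004 m and y of the grasp point in the frame of rest_mid between -0.066 and -0.046 m and x of the grasp point in the frame of rest_mid between -0.03 and 0.03 m and z of the grasp point in the frame of rest_mid between 0 and 0.05 m), for 0.02 s.
7. fingertips touch the bar lightly at the tailstock end (tool point within 10 mm of that place along the bar, or at either end up to 10 mm past it; bar pressed at least 0.4 mm) (value of joint rest above 0.0004 m and y of the grasp point in the frame of rest_mid between -0.11 and -0.074 m and x of the grasp point in the frame of rest_mid between -0.03 and 0.03 m and z of the grasp point in the frame of rest_mid between 0 and 0.05 m), for 0.02 s.
At the end, for the whole second after the job is handed in: The bar has been touched along its length from headstock end to tailstock end and is sprung back up (within 0.8 mm), its ends within 8 mm of where they began, the spindle turned less than 0.15 rad, and gouge, tub and finial at rest within 20 mm of where they stood (value of joint rest below 0.0008 m and value of joint spindle between -0.15 and 0.15 rad and distance of each of rest_head_end, rest_tail_end from where it was at the start of the episode below 0.008 m and distance of each of gouge, tub, finial from where it was at the start of the episode below 0.02 m and linear speed of each of gouge, tub, finial below 0.02 m/s).
It fails at once if the bar is pushed down to its stop (more than 8.5 mm of its 10 mm) (value of joint rest above 0.0085 m).
It fails at once if the fingers press or grip the lathe hard (over 20 N) (contact force between the fingers and lathe above 20 N).
It fails at once if the rest is knocked askew (an end moves more than 15 mm) (distance of any of rest_head_end, rest_tail_end from where it was at the start of the episode above 0.015 m).
It fails at once if the spindle is turned more than 0.15 rad (value of joint spindle above 0.15 rad or value of joint spindle below -0.15 rad).
It fails at once if the gouge, tub or finial is lifted or moved more than 20 mm (distance of any of gouge, tub, finial from where it was at the start of the episode above 0.02 m).
It also fails if it takes over 38 s, if anything falls off the work surface, if the arm or the gripper's body presses on something with over 40 N, if the wrist force passes 120 N, or if a joint passes its speed limit or range.

## Working session

There is one attempt and no reset: what is moved stays moved. The work goes in short steps, Python scripts to look and compute and a tool call to move; the robot and the scene stay as the last step left them, time stands still between calls to the robot, and variables do not carry over. Pictures are saved under pics/ and viewed, at most 10 in all, crops included, and the job is handed in when it is done.

Besides the shell and the picture viewer there is one more tool, called after "Emit:" in YAML: its name, and indented under it one key for each argument. jog_arm: Moves the arm, as the interface text tells. Its arguments: {"type":"object","properties":{"targets":{"type":"array","items":{"type":"array"}},"gripper":{"type":"number"},"squeeze":{"type":"number"}},"required":["targets"]}

```bash
mkdir -p pics; python3 - <<'E'
from workcell import *
import cv2
for n in("scene","top"):
    cv2.imwrite(f"pics/{n}1.png",get_image(n)[:,:,::-1]); print(n,camera_info(n))
print(camera_info("wrist")); o=get_obs(); print(o)
E
```

```text
scene {'mtx': array([[483.68252648,   0.        , 316.75675789],
       [  0.        , 483.68252648, 194.48763825],
       [  0.        ,   0.        ,   1.        ]]), 'dist': array([-0.11159278,  0.        ,  0.        ,  0.        ,  0.        ]), 'xyz': array([ 1.27704516, -0.56824667,  0.65203174]), 'attitude': array([-0.41493305,  0.77667031,  0.41702457, -0.22517617])}
top {'mtx': array([[384.89769527,   0.        , 317.9222741 ],
       [  0.        , 384.89769527, 208.50956473],
       [  0.        ,   0.        ,   1.        ]]), 'dist': array([-0.00701082,  0.        ,  0.        ,  0.        ,  0.        ]), 'xyz': array([ 0.52017231, -0.0812986 ,  0.93980999]), 'attitude': array([ 0.0108195 , -0.69678138,  0.7166099 , -0.02913583])}
{'mtx': array([[354.69345959,   0.        , 313.59850518],
       [  0.        , 354.69345959, 199.40747868],
       [  0.        ,   0.        ,   1.        ]]), 'dist': array([-0.06782004,  0.        ,  0.        ,  0.        ,  0.        ]), 'tool_from_camera': array([[ 4.84834880e-04, -9.72169512e-01, -2.34278052e-01,
         6.66700118e
[... 250 characters left out ...]
0000e+00]])}
{'time_s': 0.1, 'joint_pos': array([ 9.95496231e-01,  2.07315284e-01,  1.54281359e+00, -4.04351083e-05,
        1.39350277e+00, -1.50491927e-01]), 'qvel': array([ 0.00225372, -0.00217738, -0.00554164,  0.00051902, -0.00097769,
       -0.00118984]), 'tau': array([-2.15551029e-05, -3.71864569e+01, -2.82294953e+01,  7.01143686e-02,
        3.11600603e-02, -5.33695720e-05]), 'ee_pos': array([0.23661807, 0.52329276, 0.22321678]), 'ee_rot': array([-3.43302547e-04,  2.10806949e-01,  9.77527181e-01, -9.60161637e-04]), 'wrist_force': array([0.76238403, 0.49383082, 0.16393016]), 'moment': array([-0.00998624, -0.01558614, -0.01466486]), 'grasp_force': 0.0, 'grip_width': 0.0936434894904992}
```

View pics/top1.png

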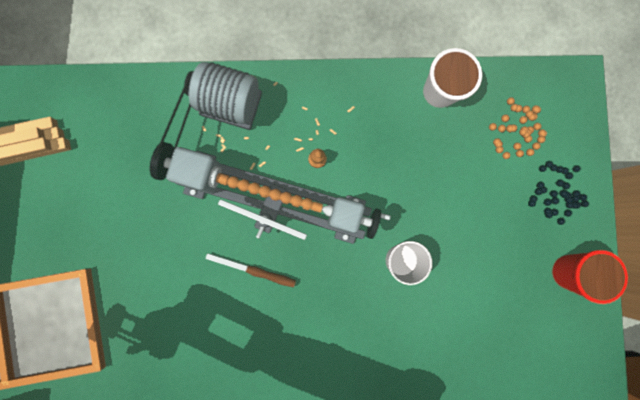

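View pics/scene1.png

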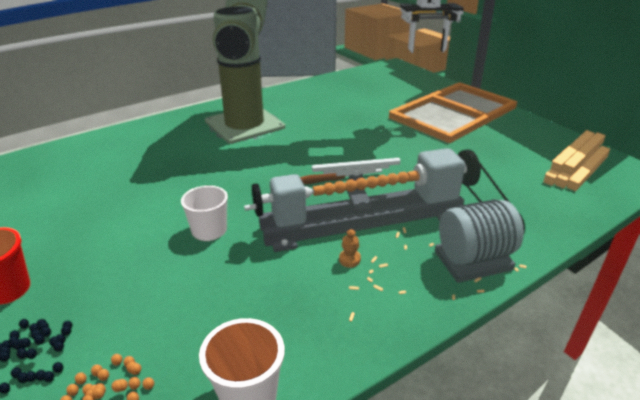

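The top view shows the bar as a white line from about (219,203) at the headstock end to (305,238) at the tailstock end. The gouge lies in front of it, from (207,257) to (297,283), and the tub is at (410,263). I'll measure the bar next.

```bash
cat > h.py <<'E'
from workcell import *
import cv2, numpy as np
from scipy.spatial.transform import Rotation as R
def campose(n,o=None):
    c=camera_info(n)
    if n=="wrist":
        T=np.array(c["tool_from_camera"]); q=np.array(o["ee_rot"]); Rt=R.from_quat(q[[1,2,3,0]]).as_matrix()
        return c,Rt@T[:3,:3],np.array(o["ee_pos"])+Rt@T[:3,3]
    q=np.array(c["attitude"]); return c,R.from_quat(q[[1,2,3,0]]).as_matrix(),np.array(c["xyz"])
def ray(n,uv,z,o=None):
    c,Rc,p=campose(n,o)
    a=cv2.undistortPoints(np.array(uv,float).reshape(-1,1,2),c["mtx"],c["dist"])[:,0]
    d=np.c_[a,np.ones(len(a))]@Rc.T
    return p+d*((z-p[2])/d[:,2])[:,None]
def bar(im,box):
    x0,y0,x1,y1=box; s=im[y0:y1,x0:x1].astype(int)
    m=((s.min(2)>165)&(s.max(2)-s.min(2)<40)).astype(np.uint8)
    n,l,st,_=cv2.connectedComponentsWithStats(m)
    k=1+np.argmax(st[1:,4]); v,u=np.where(l==k); P=np.c_[u+x0,v+y0].astype(float)
    c=P.mean(0); d=np.linalg.svd(P-c,full_matrices=False)[2][0]; t=(P-c)@d
    return c+d*t.min(),c+d*t.max(),c,st[k]
E
python3 - <<'E'
from h import *
im=cv2.imread("pics/top1.png")
a,b,c,st=bar(im,(205,190,320,250)); print(a,b,c,st)
W=ray("top",[a,b,c],.118); print(W, np.linalg.norm(W[0]-W[1]), (W[0]+W[1])/2, np.arctan2(*(W[0]-W[1])[:2]))
im=cv2.imread("pics/scene1.png")
a,b,c,st=bar(im,(305,150,410,182)); print(a,b,st)
W=ray("scene",[a,b,c],.118); print(W,np.linalg.norm(W[0]-W[1]))
print(ray("top",[(180,157),(362,207)],.14)) 
print(R.from_quat(np.array(get_obs()["ee_rot"])[[1,2,3,0]]).as_matrix())
E
```

```text
[218.54645172 201.66273351] [305.00331306 236.99189234] [261.64603482 219.27466151] [ 13  10  88  39 517]
[[ 0.58674923  0.10783291  0.118     ]
 [ 0.5064241  -0.07402264  0.118     ]
 [ 0.54670835  0.01716365  0.118     ]] 0.19880534738580963 [0.54658667 0.01690513 0.118     ] 0.4159281178658945
[398.991502   158.90225991] [312.04018825 166.46222705] [  7   8  88  10 282]
[[ 0.58880612  0.10487004  0.118     ]
 [ 0.50873435 -0.07595257  0.118     ]
 [ 0.54864698  0.0139011   0.118     ]] 0.1977581960095415
[[ 0.68031937  0.18126623  0.14      ]
 [ 0.56577515 -0.19482877  0.14      ]]
[[-9.11120625e-01  4.12138386e-01 -1.07599263e-03]
 [ 4.12139705e-01  9.11119017e-01 -1.73242707e-03]
 [ 2.66357653e-04 -2.02190932e-03 -9.99997920e-01]]
```

Emit:
jog_arm:
  targets:
    - [[-0.8,-0.4,0],[0,0,0]]
    - [[-1.6,-0.8,0],[0,0,0]]
    - [[-2.4,-1.2,0],[0,0,0]]
    - [[-3.2,-1.6,0],[0,0,0]]
    - [[-4.0,-2.0,0],[0,0,0]]
    - [[-4.8,-2.4,0],[0,0,0]]
    - [[-5.6,-2.8,0],[0,0,0]]
    - [[-6.4,-3.2,0],[0,0,0]]
    - [[-7.2,-3.6,0],[0,0,0]]
    - [[-8.0,-4.0,0],[0,0,0]]
    - [[-8.8,-4.4,0],[0,0,0]]
    - [[-8.8,-4.4,0],[0,0,0]]
  gripper: 0

```text
time_s: 1.1
ee_pos: [0.4885, 0.2137, 0.2239]
ee_rot: [0.001, 0.214, 0.977, -0.001]
wrist_force: [0.8, 0.2, 0.5]
grip_width: 0.0173
grasp_force: 0.0
```

```bash
python3 - <<'E'
from h import *
o=get_obs(); cv2.imwrite("pics/w1.png",get_image("wrist")[:,:,::-1]); print(o["time_s"],o["ee_pos"],o["ee_rot"],o["wrist_force"],o["grip_width"])
import pickle; pickle.dump(o,open("w1.pkl","wb"))
E
```

```text
1.1 [0.48851317 0.21366283 0.22387975] [ 0.00104881  0.213863    0.97686247 -0.00111066] [0.77256563 0.18202312 0.48386187] 0.017257840732388403
```

View pics/w1.png

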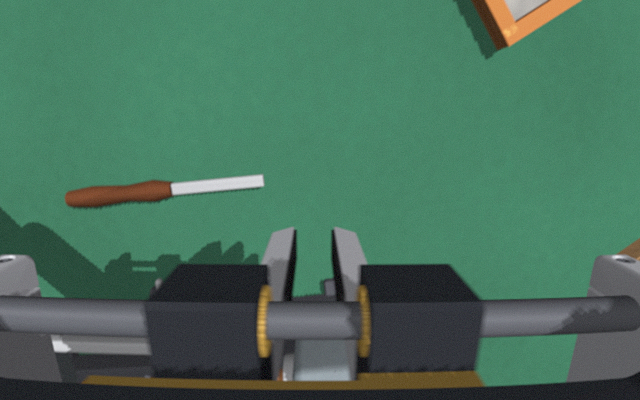

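The wrist camera looks in front of the lathe, with the gouge at (70–264, 180–205) and the bar hidden. The top and scene views agree to about 3 mm, so I'll go above the headstock end of the bar.

Emit:
jog_arm:
  targets:
    - [[-0.7,-0.3,0],[0,0,0]]
    - [[-1.5,-0.7,0],[0,0,0]]
    - [[-2.2,-1.1,0],[0,0,0]]
    - [[-2.9,-1.4,0],[0,0,0]]
    - [[-3.38,-1.63,0.3],[0,0,0]]
    - [[-3.38,-1.63,0.9],[0,0,0]]
    - [[-3.38,-1.63,1.4],[0,0,0]]
    - [[-3.38,-1.63,1.75],[0,0,0]]
    - [[-3.38,-1.63,1.75],[0,0,0]]
    - [[-3.38,-1.63,1.75],[0,0,0]]

```text
time_s: 1.98
ee_pos: [0.5801, 0.1044, 0.1531]
ee_rot: [-0.002, 0.21, 0.978, -0.0]
wrist_force: [-0.1, -0.1, 0.5]
grip_width: 0.0004
grasp_force: 0.0
```

```bash
python3 - <<'E'
from h import *
o=get_obs(); A=get_image("scene")[:,:,::-1]; B=get_image("top")[:,:,::-1]
a=cv2.resize(A[120:250,240:490],None,fx=3,fy=3,interpolation=2)[:,:600]; b=cv2.resize(B[140:290,160:360],None,fx=3,fy=3,interpolation=2)
cv2.imwrite("pics/s2.png",a); cv2.imwrite("pics/t2.png",b)
p=np.array(o["ee_pos"])
Rt=R.from_quat(np.array(o["ee_rot"])[[1,2,3,0]]).as_matrix()
print(o["time_s"],p,o["wrist_force"],o["grip_width"]); print(Rt)
h=np.array([.5878,.1063]);t=np.array([.5076,-.075]);d=(h-t)/np.linalg.norm(h-t);m=(h+t)/2
print("bar x,y",(p[:2]-m)@[d[1],-d[0]],(p[:2]-m)@d, d)
E
```

```text
1.9833 [0.58006382 0.10443575 0.15310184] [-0.13316142 -0.06001419  0.54478894] 0.00041916963638853236
[[-9.11630531e-01  4.10998416e-01 -3.17435242e-03]
 [ 4.10999681e-01  9.11635447e-01  2.73063212e-04]
 [ 3.00608073e-03 -1.05572507e-03 -9.99994924e-01]]
bar x,y -0.006320693253710881 0.0942887816585349 [0.40454658 0.91451739]
```

View pics/s2.png

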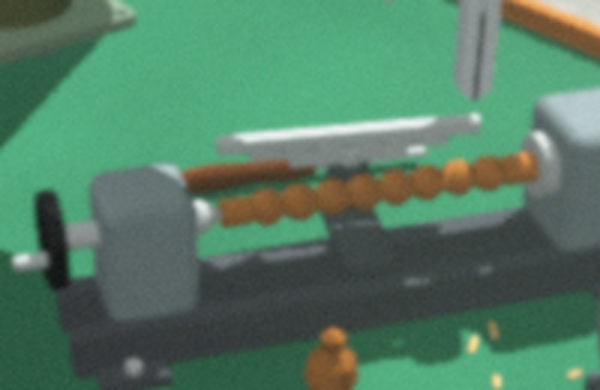

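View pics/t2.png

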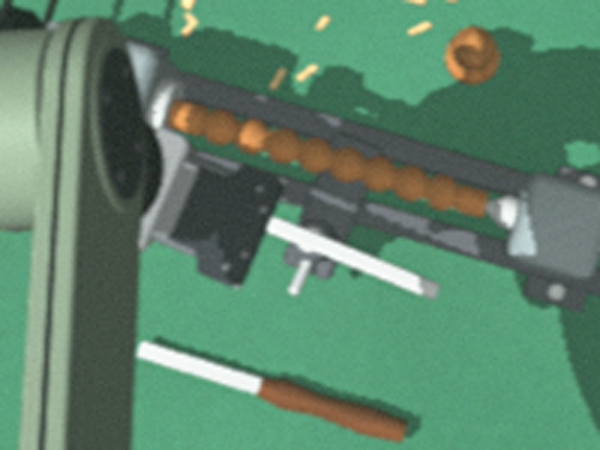

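The scene crop shows the shut fingertips at (475,97), right above the bar's head end at (478,122). The top crop shows the tail end at (437,288) and nothing disturbed. I'll centre the tips across the bar and lower slowly.

Emit:
jog_arm:
  targets:
    - [[-0.15,-0.1,0.1],[0,0,0]]
    - [[-0.15,-0.1,0.2],[0,0,0]]
    - [[-0.15,-0.1,0.3],[0,0,0]]
    - [[-0.15,-0.1,0.35],[0,0,0]]
    - [[-0.15,-0.1,0.4],[0,0,0]]
    - [[-0.15,-0.1,0.4],[0,0,0]]
    - [[-0.15,-0.1,0.4],[0,0,0]]
    - [[-0.15,-0.1,0.4],[0,0,0]]

```text
time_s: 2.75
ee_pos: [0.5853, 0.0972, 0.1383]
ee_rot: [0.0, 0.211, 0.978, 0.0]
wrist_force: [0.3, -0.3, 0.9]
grip_width: 0.0005
grasp_force: 0.0
```

Emit:
jog_arm:
  targets:
    - [[0,0,0.04],[0,0,0]]
    - [[0,0,0.08],[0,0,0]]
    - [[0,0,0.1],[0,0,0]]
    - [[0,0,0.12],[0,0,0]]
    - [[0,0,0.12],[0,0,0]]
    - [[0,0,0.12],[0,0,0]]

```text
time_s: 3.25
ee_pos: [0.5857, 0.0973, 0.134]
ee_rot: [0.001, 0.211, 0.978, 0.0]
wrist_force: [0.6, -1.0, 4.7]
grip_width: 0.001
grasp_force: 2.0
```

```bash
python3 - <<'E'
from h import *
o=get_obs()
p=np.array(o["ee_pos"])
print(o["time_s"],p,o["wrist_force"],o["moment"]); print(R.from_quat(np.array(o["ee_rot"])[[1,2,3,0]]).as_matrix().round(4))
h=np.array([.5878,.1063]);t=np.array([.5076,-.075]);d=(h-t)/np.linalg.norm(h-t);m=(h+t)/2
print("bar x,y",(p[:2]-m)@[d[1],-d[0]],(p[:2]-m)@d)
E
```

```text
3.25 [0.58574686 0.09725363 0.13404574] [ 0.5531283  -1.02679632  4.71150928] [0.05949032 0.04000432 0.02627548]
[[-9.111e-01  4.121e-01  1.200e-03]
 [ 4.121e-01  9.111e-01  1.000e-04]
 [-1.000e-03  5.000e-04 -1.000e+00]]
bar x,y 0.0017820515444998493 0.09001966355899567
```

The bar is pressed about 3 mm at y = +0.090. Starting the stroke.

Emit:
jog_arm:
  targets:
    - [[0,-0.12,0],[0,0,0]]
    - [[0,-0.24,0],[0,0,0]]
    - [[0,-0.36,0],[0,0,0]]
    - [[0,-0.48,0],[0,0,0]]
    - [[0,-0.6,0],[0,0,0]]
    - [[0,-0.72,0],[0,0,0]]
    - [[0,-0.84,0],[0,0,0]]
    - [[0,-0.96,0],[0,0,0]]
    - [[0,-1.08,0],[0,0,0]]
    - [[0,-1.2,0],[0,0,0]]
    - [[0,-1.32,0],[0,0,0]]
    - [[0,-1.44,0],[0,0,0]]

```text
time_s: 4.25
ee_pos: [0.5614, 0.0443, 0.1335]
ee_rot: [-0.0, 0.211, 0.978, 0.0]
wrist_force: [1.8, 3.2, 4.8]
grip_width: 0.0005
grasp_force: 2.3
```

Emit:
jog_arm:
  targets:
    - [[0,-0.12,0],[0,0,0]]
    - [[0,-0.24,0],[0,0,0]]
    - [[0,-0.36,0],[0,0,0]]
    - [[0,-0.48,0],[0,0,0]]
    - [[0,-0.6,0],[0,0,0]]
    - [[0,-0.72,0],[0,0,0]]
    - [[0,-0.84,0],[0,0,0]]
    - [[0,-0.96,0],[0,0,0]]
    - [[0,-1.08,0],[0,0,0]]
    - [[0,-1.2,0],[0,0,0]]
    - [[0,-1.32,0],[0,0,0]]
    - [[0,-1.44,0],[0,0,0]]

```text
time_s: 5.25
ee_pos: [0.5375, -0.0081, 0.1334]
ee_rot: [-0.0, 0.211, 0.978, 0.0]
wrist_force: [1.3, 3.0, 4.5]
grip_width: 0.0001
grasp_force: 2.3
```

Emit:
jog_arm:
  targets:
    - [[0,-0.12,0],[0,0,0]]
    - [[0,-0.24,0],[0,0,0]]
    - [[0,-0.36,0],[0,0,0]]
    - [[0,-0.48,0],[0,0,0]]
    - [[0,-0.6,0],[0,0,0]]
    - [[0,-0.72,0],[0,0,0]]
    - [[0,-0.84,0],[0,0,0]]
    - [[0,-0.96,0],[0,0,0]]
    - [[0,-1.08,0],[0,0,0]]
    - [[0,-1.2,0],[0,0,0]]
    - [[0,-1.32,0],[0,0,0]]
    - [[0,-1.44,0],[0,0,0]]

```text
time_s: 6.25
ee_pos: [0.5138, -0.0606, 0.1334]
ee_rot: [-0.0, 0.211, 0.978, -0.0]
wrist_force: [1.3, 4.2, 5.3]
grip_width: 0.0005
grasp_force: 2.3
```

Emit:
jog_arm:
  targets:
    - [[0,-0.08,0],[0,0,0]]
    - [[0,-0.16,0],[0,0,0]]
    - [[0,-0.16,0],[0,0,0]]
    - [[0,-0.16,0],[0,0,0]]

```text
time_s: 6.58
ee_pos: [0.511, -0.0668, 0.1334]
ee_rot: [-0.0, 0.211, 0.978, -0.001]
wrist_force: [-0.3, -0.1, 4.9]
grip_width: 0.0006
grasp_force: 2.4
```

Emit:
jog_arm:
  targets:
    - [[0,0,-0.15],[0,0,0]]
    - [[0,0,-0.4],[0,0,0]]
    - [[0,0,-0.9],[0,0,0]]
    - [[0,0,-1.5],[0,0,0]]
    - [[0,0,-2.1],[0,0,0]]
    - [[0,0,-2.5],[0,0,0]]
    - [[0,0,-2.5],[0,0,0]]
    - [[0,0,-2.5],[0,0,0]]

```text
time_s: 7.25
ee_pos: [0.5115, -0.0662, 0.234]
ee_rot: [0.001, 0.211, 0.978, -0.0]
wrist_force: [-0.1, -0.1, -0.6]
grip_width: 0.0004
grasp_force: 0.0
```

```bash
python3 - <<'E'
from h import *
A=get_image("scene")[:,:,::-1]; cv2.imwrite("pics/s3.png",A); o=get_obs(); print(o["time_s"],o["ee_pos"],o["wrist_force"])
for f in("s3","scene1"):
    a,b,c,st=bar(cv2.imread(f"pics/{f}.png"),(305,150,410,182)); print(a,b)
E
```

```text
7.3 [ 0.51065381 -0.06598275  0.23261372] [-0.9006653   0.05333406 -0.04940103]
[398.9940129  158.93127845] [311.95765786 166.51398555]
[398.991502   158.90225991] [312.04018825 166.46222705]
```

View pics/s3.png

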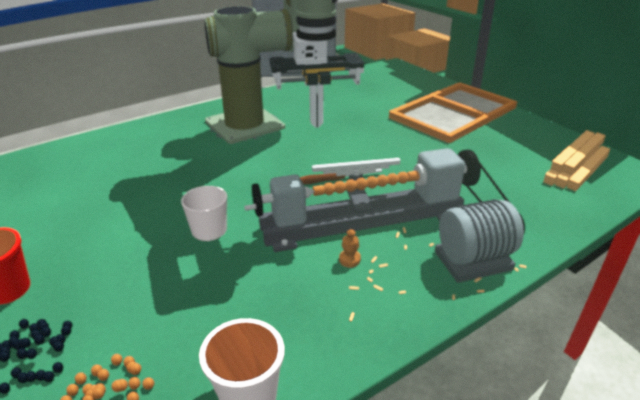

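The bar is back exactly where it began, with its ends at (399,159) and (312,166). The tub at (206,213), the finial at (350,248) and the gouge behind the spindle look unmoved, and the arm is clear.

```bash
python3 -c "
from workcell import *
print(finish_job())"
```

```text
the job is handed in; nothing more can be done
None
```

I stroked the tool rest from headstock end to tailstock end in light touch (about 5 N, roughly 3 mm down) and lifted clear; the last picture shows the bar back up and nothing else moved, and the job is handed in (no verdict was returned).

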